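Level the panel rest beside the router

TASK

Set the yellow spirit level down gently on the white board of the panel rest, lengthwise along the middle of the board, and let go of it; then turn the red knob of the levelling foot until the bubble sits centred between the two black lines. Finally press the level firmly down onto the board from above with the fingers and finish like that, still pressing with the bubble centred; leave the bottle, tape measure, screwdriver and milled panel where they are.

Things in the scene. Friction and masses are not known exactly. Their poses are not given: they have to be found in the camera images.
- level: Loose yellow spirit level with black end caps, a plain bar 180 x 26 x 42 mm (length along its x, width along its y, height along its z), about 0.35 kg. Origin: centre of its underside. It starts on the bench, right side up. A 66 mm long green vial lies in the middle of its top face, with a white bubble and two black lines.
- bubble (a joint): Offset of the white bubble from the middle of the level's vial (m), positive towards the level's +x end, at most 0.024. It runs to the high end, about 0.5 mm per 0.001 rad of the level's slope, and settles in about 1.5 s. The bubble is 14 mm long; the two black lines stand 20 mm apart, so it lies between them within 3 mm either side of 0.
- board_mid (a point): Centre of the top face of the panel rest's white-faced board: 300 mm long (along this frame's y), 110 mm wide (along x), 15 mm thick, its top 80 to 85 mm above the bench here; z is normal to the board. The levelling foot is at its -y end, the hinge at its +y end. The rest is bolted to the bench, its yaw within 0.2 rad of the robot's axes.
- rest_board: The same board; origin on its hinge line (along x), 172 mm towards +y from the middle of the board and 8 mm below its top, between two dark steel cheeks no higher than the board's top. It starts with the foot end (-y) low, by 0.012 to 0.029 rad. The foot holds it still when it is pressed.
- knob_grip (a point): Grip point of the red knob of the levelling foot, on its vertical axis, 120 mm above the bench, 185 mm from the board's middle, just beyond its -y end. The knob is an upright wing 44 mm long (this frame's x) and 12 mm thick (y), from 16 mm below this point to 10 mm above it, on a disc of 44 mm diameter. The frame turns with the knob.
- foot_knob: The same knob; origin on its axis, 24 mm below the grip point (underside of the disc). Clockwise seen from above raises the foot end of the board, 0.012 rad of slope per rad (the bubble shifts about 6 mm per rad); at the start it needs 1.0 to 2.4 rad clockwise. Friction 0.1 N m; it stays where it is left and does not rise or sink.
- water_bottle: Bystander: clear water bottle with blue cap and label, diameter 64 mm, 190 mm tall, standing; origin at the centre of its underside.
- tape_measure: Bystander: yellow and black tape measure, 66 x 36 x 58 mm, standing; origin at the centre of its underside.
- screwdriver: Bystander: screwdriver with a red handle, lying along its x; its origin beneath it on the bench.
- mdf_part: Bystander: grey milled panel, 120 x 230 x 26 mm, with two round pockets, lying flat; origin at the centre of its underside.

How it is judged (in metres and radians):
On the way, in this order (a step that is already met when the one before it is completed fails the run):
1. the level lies right side up along the board and is let go (x of level in the frame of board_mid between -0.045 and 0.045 m and y of level in the frame of board_mid between -0.065 and 0.065 m and z of level in the frame of board_mid between -0.005 and 0.005 m and angle between the x axis of level and the y axis of board_mid, either way round below 0.2 rad and angle between the z axis of level and the z axis of board_mid, either way round below 0.03 rad and contact force between the fingers and level below 0.3 N and linear speed of level below 0.02 m/s), for 0.2 s.
2. the bubble is brought to the centre by turning the foot, with the level on the board untouched (x of level in the frame of board_mid between -0.045 and 0.045 m and y of level in the frame of board_mid between -0.065 and 0.065 m and z of level in the frame of board_mid between -0.005 and 0.005 m and angle between the x axis of level and the y axis of board_mid, either way round below 0.2 rad and angle between the z axis of level and the z axis of board_mid, either way round below 0.03 rad and value of joint bubble between -0.0035 and 0.0035 m and angle between board_mid's own z axis and vertical below 0.009 rad and contact force between the fingers and level below 0.3 N), for 0.2 s.
At the end, for the whole second after the job is handed in: Through the last second the level lies right side up on the board (within 45 mm across, 65 mm along and 0.2 rad of its middle line), bubble within 3.5 mm of centre, board within 0.009 rad of level, fingers pushing on the level with over 3 N and the level bearing on the board with over 7.5 N (x of level in the frame of board_mid between -0.045 and 0.045 m and y of level in the frame of board_mid between -0.065 and 0.065 m and z of level in the frame of board_mid between -0.005 and 0.005 m and angle between the x axis of level and the y axis of board_mid, either way round below 0.2 rad and angle between the z axis of level and the z axis of board_mid, either way round below 0.03 rad and value of joint bubble between -0.0035 and 0.0035 m and angle between board_mid's own z axis and vertical below 0.009 rad and contact force between the fingers and level above 3 N and contact force between level and rest_board above 7.5 N); the arm keeps its last pose, push and grip.
It fails at once if the level is dropped or thrown (faster than 0.5 m/s with no finger on it) (linear speed of level above 0.5 m/s and contact force between the fingers and level below 0.3 N).
It fails at once if the water bottle is moved more than 30 mm (distance of water_bottle from where it was at the start of the episode above 0.03 m).
It fails at once if the tape measure is moved more than 30 mm (distance of tape_measure from where it was at the start of the episode above 0.03 m).
It fails at once if the screwdriver is moved more than 30 mm (distance of screwdriver from where it was at the start of the episode above 0.03 m).
It fails at once if the milled panel is moved more than 30 mm (distance of mdf_part from where it was at the start of the episode above 0.03 m).
It also fails if it takes over 70 s, if anything falls off the work surface, if the arm or the gripper's body presses on something with over 40 N, if the wrist force passes 120 N, or if a joint passes its speed limit or range.

ROBOT

A 6-joint arm with a two-finger parallel gripper is mounted at the origin on the work surface. World frame = base frame: x ahead of the robot, y to its left, z up, the work surface at z = 0. Lengths are in mm, angles in degrees, forces in N, time in s.
With the tool pointing down it reaches from about 350 to 850 mm from the base axis. Payload 8.1 kg.
Tool frame: the origin (TCP) lies midway between the tips of the shut fingers; the grasp point (between the pads) lies 19 mm behind it; z points along the fingers, y is the line along which they close (so a half turn about z gives the same grasp; the last joint's range is limited). The gripper opens to 85 mm and grips with 20 to 120 N. Pads are 22 mm wide; open, the fingers measure 114 mm over their backs; the gripper's body (76 mm by 85 mm) begins 54 mm behind the grasp point. The pads swing forward as they close: fully open they stand 13 mm farther back than shut.
Start: joints at [71.883, 7.471, 85.268, -0, 87.261, -4.893], TCP at [137.231, 584.1, 231.292] pointing down, gripper open.
Joint ranges: [-169.43, 169.43], [-51.17, 129.36], [1.28, 143.12], [-76.62, 256.62], [0, 156.53], [-152.29, 152.29]. Speed limits (degrees/s): [136.94, 136.94, 159.86, 180, 180, 180].

INTERFACE

Orientations are given as [roll, pitch, yaw] about the fixed x, y, z axes, in that order (R = Rz(yaw) Ry(pitch) Rx(roll)).
In Python, from bench import r gives the robot as it stands.
- The arm moves only by the tool drive_effector, called after ">>>" as name(argument=value, ...) on one line, values as JSON. Schema: {"type":"object","properties":{"segments":{"type":"array","items":{"type":"array","items":{"type":"array","items":{"type":"number"},"minItems":7,"maxItems":7},"minItems":1,"maxItems":8},"minItems":1,"maxItems":1},"grip_force":{"type":"number"},"only":{"type":"string"},"quiet":{"type":"boolean"},"lines":{"type":"string"}},"required":["segments"],"additionalProperties":false}. segments is a list that holds a single list of rows (three levels of brackets), with 1 to 8 rows, each of 7 numbers: a rotation vector rx, ry, rz in degrees, then dx, dy, dz in mm, then the finger opening in mm; each row is the pose to reach, as a shift and turn from the pose commanded when the call began, along the tool's axes at that moment; what a row does not reach only later rows make up. A row lasts 1/8 s, in which the tool goes at most 62.5 mm and 10.7 degrees, less where a joint would pass 70% of its speed; a pose out of reach is approached as far as the arm can. The fingers move at their own pace and stop on an object; grip_force is the grip in N (left out, the last holds). Time passes only in rows, so rows that do not move let the fingers close. The tool returns the time, the measured TCP pose, the force, the opening and the grip force at its end. only (a regular expression) keeps the lines of the reply that match it, lines (a string "A,B") keeps lines A to B, and quiet returns only ok. Input that does not fit is refused with a message, and nothing moves.
- r.sense(): the state, without advancing time (a new reading comes with each control period).
- r.snapshot(name): name is "scene" or "top" or "wrist"; returns a dict with "pixels" (384x512x3 uint8, blue, green, red), "fx", "fy", "cx", "cy" (pixels), "D" ([k1, k2, p1, p2, k3] as OpenCV has them; the pictures are not rectified), "pose" (4x4, takes a point from camera to world coordinates). Camera axes: x right, y up, looking along -z (the intrinsics and any distortion apply to the point x, -y, -z); pixel columns grow to the right and rows downward; lengths in mm; the calibration is good to about 2 mm. A picture is of the moment at which its call begins. There is no depth.
- r.hand_in(): hands the job in; it is judged then, once.
The state is a dict: "time": time; "joint_pos": joint angles; "qd": joint speeds; "joint_efforts": joint torques, N m; "tool_pos": TCP position; "tcp_rot": TCP orientation; "ft_force": force on the tool from outside, world axes, zero at the start; "wrist_torque": the same for the moment, N m; "finger_gap": finger opening in mm; "grip_force": force on a finger pad.
Only numpy, scipy, OpenCV 4.12 (cv2) and the standard library are available. Lean on these libraries where they do the work, as an engineer would, in place of code of your own. Each camera call takes 0.05 s, during which the arm holds its last target. There are 200 camera calls.

## Working session

There is one attempt and no reset: what is moved stays moved. The work goes in short steps, Python scripts to look and compute and a tool call to move; the robot and the scene stay as the last step left them, time stands still between calls to the robot, and variables do not carry over. Pictures are saved under pics/ and viewed, at most 13 in all, crops included, and the job is handed in when it is done.

```bash
ls; mkdir -p pics
```

Run:
```python
from bench import r
import cv2,numpy as np
s=r.sense();print(s)
a=r.snapshot("scene");b=r.snapshot("top")
for n,i in(("scene",a),("top",b)):
    cv2.imwrite(f"pics/{n}0.png",i["pixels"]);print(n,i["fx"],i["cx"],i["cy"],i["D"],np.round(i["pose"],3).tolist())
```

```text
bench.py
pics
{'time': 0.0, 'joint_pos': array([ 7.18845717e+01,  7.51302109e+00,  8.53306391e+01,  3.85985556e-04,
        8.72594473e+01, -4.89245801e+00]), 'qd': array([-0.02276013, -0.00253562,  0.10127827, -0.00494306, -0.01452823,
        0.04875333]), 'joint_efforts': array([-5.37828855e-04, -5.69412482e+01, -5.00538468e+01, -5.27321899e-04,
        1.51724566e-02, -2.31961002e-05]), 'tool_pos': array([137.04501102, 583.58164833, 230.2531334 ]), 'tcp_rot': array([-1.79897301e+02, -9.17770841e-03,  1.66777003e+02]), 'ft_force': array([0.02365952, 0.26655542, 0.20441457]), 'wrist_torque': array([ 0.04307168, -0.03788153, -0.01320643]), 'grip_force': 0.0, 'finger_gap': 85.31289427776316}
scene 405.3912441779062 255.28214992363877 191.50026145956693 [-0.03611553  0.          0.          0.          0.        ] [[-0.536, -0.691, 0.485, 1147.364], [0.844, -0.439, 0.307, 356.964], [0.001, 0.574, 0.819, 1039.963], [0.0, 0.0, 0.0, 1.0]]
top 455.60075252720196 253.19200413568655 186.01956947086907 [-0.03597254  0.          0.          0.          0.        ] [[-0.0, 0.992, -0.128, 416.7], [-1.0, -0.004, -0.027, -25.509], [-0.028, 0.128, 0.991, 1352.985], [0.0, 0.0, 0.0, 1.0]]
```

View pics/scene0.png

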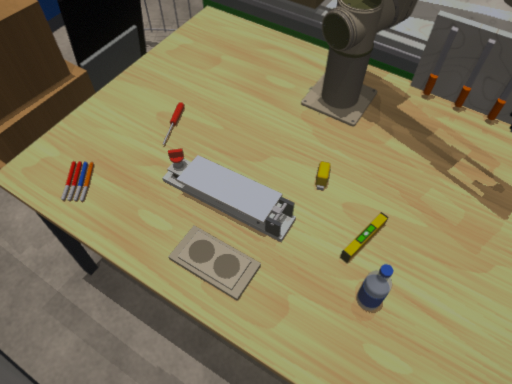

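View pics/top0.png

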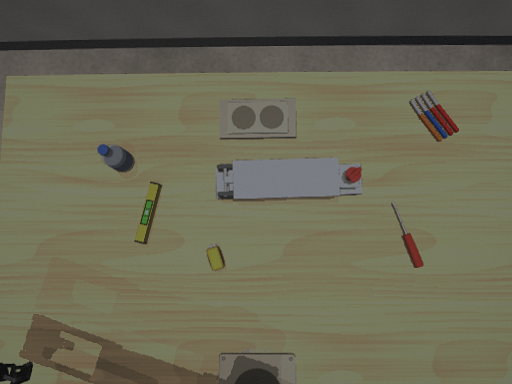

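The top view shows the level at about (148,213), the board centred near (287,179), the knob at (353,174), the tape at (215,257), the bottle at (117,158) and the panel at (258,118). In the scene view they are at level (365,237), board (235,192), knob (176,156) and bottle (374,287).

Create h.py:
```python
import cv2,numpy as np
from bench import r
def K(c): return np.array([[c["fx"],0,c["cx"]],[0,c["fy"],c["cy"]],[0,0,1.]])
def cast(c,uv,z):
    p=cv2.undistortPoints(np.float64(uv).reshape(-1,1,2),K(c),np.array(c["D"])).reshape(-1,2)
    d=np.c_[p[:,0],-p[:,1],-np.ones(len(p))]@c["pose"][:3,:3].T;o=c["pose"][:3,3]
    return o+d*((z-o[2])/d[:,2])[:,None]
def proj(c,P):
    q=(np.float64(P).reshape(-1,3)-c["pose"][:3,3])@c["pose"][:3,:3];q=q*[1,-1,-1]
    return cv2.projectPoints(q,np.zeros(3),np.zeros(3),K(c),np.array(c["D"]))[0].reshape(-1,2)
def mask(c,lo,hi,box=None):
    h=cv2.cvtColor(c["pixels"],cv2.COLOR_BGR2HSV);m=cv2.inRange(h,np.array(lo),np.array(hi))
    if box: z=np.zeros_like(m);x0,y0,x1,y1=box;z[y0:y1,x0:x1]=m[y0:y1,x0:x1];m=z
    return m
def rect(m,c,z):
    n,l,s,_=cv2.connectedComponentsWithStats(m);i=1+np.argmax(s[1:,4])
    v,u=np.where(l==i);P=cast(c,np.c_[u,v],z)[:,:2].astype(np.float32)
    return s[i],cv2.minAreaRect(P),P.mean(0)
RED=((0,150,60),(8,255,255))
```

Run:
```python
from h import *
t=r.snapshot("top");s=r.snapshot("scene")
for n,c,lb,bb,kb in(("top",t,(130,175,166,248),(205,145,370,215),(335,160,370,190)),("scene",s,(335,205,395,265),(160,150,300,240),(160,145,190,166))):
    hsv=cv2.cvtColor(c["pixels"],cv2.COLOR_BGR2HSV)
    print(n,"px level",[hsv[v,u].tolist() for u,v in ([(153,195),(120,300)] if n=="top" else [(378,222),(300,250)])],"board",hsv[179,287].tolist() if n=="top" else hsv[185,230].tolist())
    print("level",rect(mask(c,(22,170,60),(75,255,255),lb),c,42))
    print("green",rect(mask(c,(45,150,40),(75,255,255),lb),c,42))
    print("board",rect(mask(c,(100,10,120),(130,60,255),bb),c,82))
    m=mask(c,(0,150,60),(8,255,255),kb)|mask(c,(172,150,60),(180,255,255),kb)
    print("knob",rect(m,c,130))
cv2.imwrite("pics/z.png",np.hstack([cv2.resize(t["pixels"][150:210,210:370],None,fx=4,fy=4,interpolation=2)]))
```

```text
top px level [[29, 148, 121], [27, 64, 119]] board [109, 21, 133]Traceback (most recent call last):
  File "<stdin>", line 6, in <module>
  File "h.py", line 16, in rect
    n,l,s,_=cv2.connectedComponentsWithStats(m);i=1+np.argmax(s[1:,4])
                                                    ~~~~~~~~~^^^^^^^^^
    return _wrapfunc(a, 'argmax', axis=axis, out=out, **kwds)
    return bound(*args, **kwds)
ValueError: attempt to get argmax of an empty sequence
```

Run:
```python
from h import *
t=r.snapshot("top");s=r.snapshot("scene")
for n,c,lb,bb,kb in(("top",t,(130,175,166,248),(228,145,345,215),(335,160,370,190)),("scene",s,(335,205,395,265),(160,150,300,240),(160,145,190,166))):
    hsv=cv2.cvtColor(c["pixels"],cv2.COLOR_BGR2HSV)
    f=lambda *a:print(a[0],*[ (tuple(np.round(np.ravel(q),1)) if not isinstance(q,tuple) else tuple(np.round(x,1).tolist() for x in q)) for q in rect(*a[1:])])
    f(n+" level",mask(c,(22,110,50),(80,255,255),lb),c,42)
    f("green",mask(c,(45,110,40),(75,255,255),lb),c,42)
    f("board",mask(c,(95,10,115),(135,60,255),bb),c,82)
    m=mask(c,(0,130,60),(8,255,255),kb)|mask(c,(172,130,60),(180,255,255),kb)
    f("knob",m,c,130)
a=cv2.resize(t["pixels"][150:210,210:370],None,fx=4,fy=4,interpolation=2)
b=cv2.resize(s["pixels"][140:240,150:310],None,fx=4,fy=4,interpolation=2)[:340]
cv2.imwrite("pics/z.png",np.vstack([a,b]))
```

```text
top level (np.int32(135), np.int32(183), np.int32(26), np.int32(60), np.int32(551)) ([510.2, 316.5], [35.9, 173.1], 76.2) (np.float32(510.3), np.float32(318.6))
green (np.int32(142), np.int32(201), np.int32(10), np.int32(23), np.int32(111)) ([511.9, 321.5], [15.6, 67.3], 76.2) (np.float32(511.7), np.float32(321.3))
board (np.int32(228), np.int32(158), np.int32(117), np.int32(40), np.int32(4070)) ([604.6, -83.2], [105.9, 328.3], 1.5) (np.float32(604.4), np.float32(-84.7))
knob (np.int32(346), np.int32(167), np.int32(16), np.int32(15), np.int32(175)) ([606.7, -263.3], [41.0, 38.3], 89.8) (np.float32(607.2), np.float32(-262.9))
scene level (np.int32(343), np.int32(212), np.int32(45), np.int32(47), np.int32(633)) ([513.3, 322.6], [36.8, 183.5], 78.3) (np.float32(514.0), np.float32(322.0))
green (np.int32(357), np.int32(225), np.int32(18), np.int32(17), np.int32(106)) ([509.6, 321.3], [15.6, 66.7], 76.5) (np.float32(510.1), np.float32(320.5))
board (np.int32(177), np.int32(156), np.int32(104), np.int32(65), np.int32(2916)) ([605.7, -80.1], [105.1, 293.5], 2.5) (np.float32(606.9), np.float32(-74.2))
knob (np.int32(168), np.int32(149), np.int32(15), np.int32(14), np.int32(167)) ([624.3, -250.8], [52.9, 39.0], 48.9) (np.float32(623.4), np.float32(-251.9))
```

View pics/z.png

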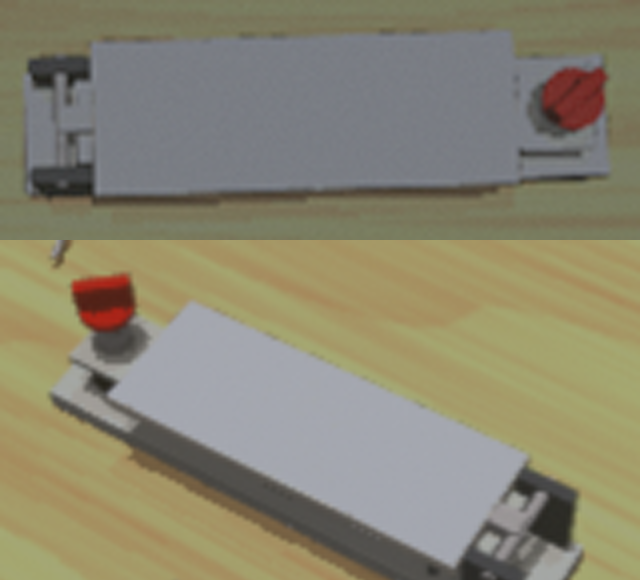

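The crops show the board corners: in the top image (233,160.5), (338.5,157.8), (339.8,196), (234,199); in the scene image (198.8,155.5), (177,179), (263.8,221.3), (282,194.5). The knob wing lies oblique, and I'll measure it later with the wrist camera.

Run:
```python
from h import *
t=r.snapshot("top");s=r.snapshot("scene")
# order: hinge +x, foot +x, foot -x, hinge -x
T=np.array([[233,160.5],[338.5,157.75],[339.75,196],[234,199]]);S=np.array([[263.75,221.25],[177,179],[198.75,155.5],[282,194.5]])
def ray(c,uv): a=cast(c,uv,0)[0];b=cast(c,uv,200)[0];d=b-a;return a,d/np.linalg.norm(d)
for u,v in zip(T,S):
    A=np.zeros((3,3));b=np.zeros(3)
    for c,w in((t,u),(s,v)):
        a,d=ray(c,w);M=np.eye(3)-np.outer(d,d);A+=M;b+=M@a
    print("tri",np.round(np.linalg.solve(A,b),1))
for c,Q in((t,T),(s,S)):
    P=cast(c,Q,82)[:,:2];m=P.mean(0);d=P[0]+P[3]-P[1]-P[2]
    print("mid",m.round(1),"yaw of y",np.degrees(np.arctan2(d[1],d[0])).round(2),np.linalg.norm(d)/2,np.linalg.norm(P[0]-P[3]))
print(r.sense()["tool_pos"])
```

```text
tri [653.1  68.8  83.5]
tri [ 661.4 -231.1   71.4]
tri [ 552.1 -232.3   69.7]
tri [544.6  64.9  76.9]
mid [603.  -83.4] yaw of y 91.34 297.2903163817559 109.85168493715258
mid [605.7 -76.7] yaw of y 92.53 291.5331469857529 104.10093937874784
[137.21096705 584.02175036 231.14131021]
```

>>> drive_effector(segments=[[[0,0,0,-53,-21,0,60],[0,0,0,-106,-43,0,60],[0,0,0,-159,-64,20,60],[0,0,0,-212,-85,40,60],[0,0,0,-265,-107,60,60],[0,0,0,-318,-128,80,60],[0,0,0,-371,-149,100,60],[0,0,0,-424,-171,110,60]]], grip_force=30)

```text
time: 1.4
tool_pos: [511.7, 319.1, 120.0]
tcp_rot: [-180.0, -0.1, 166.8]
ft_force: [0.6, 0.5, 0.7]
finger_gap: 59.7
grip_force: 0.0
```

>>> drive_effector(segments=[[[0,0,0,0,0,0,60],[0,0,0,0,0,0,60]]])

```text
time: 1.65
tool_pos: [510.8, 320.6, 121.2]
tcp_rot: [180.0, -0.0, 166.7]
ft_force: [-0.2, 0.2, -0.3]
finger_gap: 60.0
grip_force: 0.0
```

Run:
```python
from h import *
c=r.snapshot("wrist");cv2.imwrite("pics/w1.png",c["pixels"]);s=r.sense();print(s["tool_pos"],s["tcp_rot"])
h=cv2.cvtColor(c["pixels"],cv2.COLOR_BGR2HSV)
p=proj(c,[[511,321,42]]);print(p)
m=mask(c,(22,140,40),(80,255,255));
for m in (m,mask(c,(45,120,40),(75,255,255))):print(rect(m,c,42))
```

```text
[510.44047111 321.18716408 121.49034187] [ 1.79980171e+02 -1.29521225e-02  1.66794203e+02]
[[259.35435111 201.66292772]]
(array([ 240,   86,   35,   74, 2152], dtype=int32), ((452.4757385253906, 332.57470703125), (24.378786087036133, 52.45282745361328), 76.23670959472656), array([448.2796, 332.9454], dtype=float32))
(array([247, 159,  21,  29, 572], dtype=int32), ((488.5091857910156, 324.3581848144531), (15.117889404296875, 21.8085880279541), 76.261962890625), array([488.0295, 324.2821], dtype=float32))
```

View pics/w1.png

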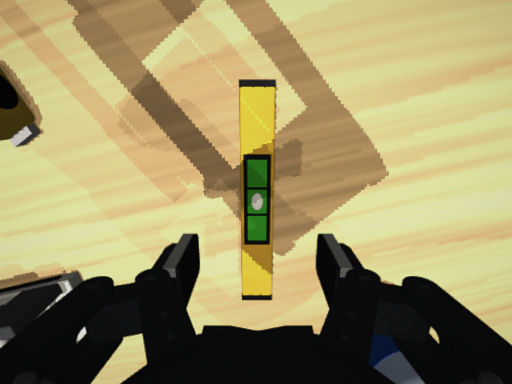

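The wrist view shows the level's vial centred at (257,200), within about 2 px of the prediction (259,202). It is aligned with the fingers, with the bubble between the lines, so I can go down and grasp.

>>> drive_effector(segments=[[[0,0,0,0,0,40,60],[0,0,0,0,0,75,60],[0,0,0,0,0,95,60],[0,0,0,0,0,107,60],[0,0,0,0,0,107,60],[0,0,0,0,0,107,20],[0,0,0,0,0,107,20],[0,0,0,0,0,107,20]]], grip_force=50)

```text
time: 2.7
tool_pos: [512.0, 321.1, 15.9]
tcp_rot: [179.9, 0.1, 166.8]
ft_force: [-0.7, -0.3, 6.1]
finger_gap: 25.3
grip_force: 52.2
```

>>> drive_effector(segments=[[[0,0,0,0,0,0,20],[0,0,0,0,0,0,20],[0,0,0,0,0,0,20],[0,0,0,0,0,-10,20],[0,0,0,0,0,-30,20],[0,0,0,0,0,-70,20],[0,0,0,0,0,-120,20],[0,0,0,0,0,-130,20]]])

```text
time: 3.7
tool_pos: [513.6, 322.0, 150.3]
tcp_rot: [179.7, 0.4, 166.8]
ft_force: [1.1, 0.4, -4.6]
finger_gap: 25.0
grip_force: 51.0
```

>>> drive_effector(segments=[[[0,0,10,-24,-49,0,20],[0,0,20,-48,-98,0,20],[0,0,30,-72,-148,0,20],[0,0,40,-97,-197,0,20],[0,0,50,-121,-246,0,20],[0,0,60,-145,-295,0,20],[0,0,70,-169,-344,0,20],[0,0,75,-181,-369,0,20]]])

```text
time: 4.7
tool_pos: [602.0, -82.9, 143.1]
tcp_rot: [-179.9, 0.0, 91.4]
ft_force: [-0.8, 0.6, -3.7]
finger_gap: 25.2
grip_force: 51.1
```

>>> drive_effector(segments=[[[0,0,0,0,0,0,20],[0,0,0,0,0,15,20],[0,0,0,0,0,30,20],[0,0,0,0,0,30,20],[0,0,0,0,0,30,20]]])

```text
time: 5.32
tool_pos: [602.5, -79.3, 114.0]
tcp_rot: [-180.0, -0.0, 91.8]
ft_force: [-0.2, -0.3, -4.4]
finger_gap: 24.9
grip_force: 51.0
```

Run:
```python
from h import *
for i in range(3):
    c=r.snapshot("wrist");s=r.sense();print(s["tool_pos"],s["tcp_rot"],s["ft_force"])
t=r.snapshot("top")
cv2.imwrite("pics/w2.png",np.hstack([cv2.resize(c["pixels"],(400,300)),cv2.resize(t["pixels"][130:230,210:343],(400,300),interpolation=2)]))
```

```text
[602.94324285 -79.56385577 114.64858837] [1.79968835e+02 7.38718013e-03 9.18219451e+01] [-1.41121784 -0.6002783  -3.4685732 ]
[603.14949074 -79.73387847 114.96347847] [1.79938736e+02 1.60931828e-02 9.18114683e+01] [ 1.00098049 -0.22007343 -4.83753555]
[603.24212158 -79.87378643 115.11278436] [1.79922199e+02 2.00781463e-02 9.18008436e+01] [ 0.01505888 -0.23437112 -4.1993065 ]
```

View pics/w2.png

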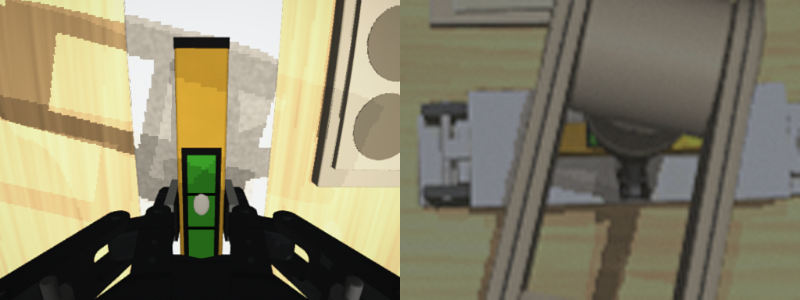

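The wrist view shows the level gripped upright over the white board, roughly midway between the board edges at about x=128 and 285. I'll tilt it 1.1° to match the board's slope and lower it.

>>> drive_effector(segments=[[[0,0.6,0,0,0,6,20],[0,1.1,0,0,0,11,20],[0,1.1,0,0,0,14,20],[0,1.1,0,0,0,14,20]]])

```text
time: 6.02
tool_pos: [602.3, -80.0, 99.7]
tcp_rot: [-179.9, -1.1, 91.8]
ft_force: [-0.4, 1.2, -5.1]
finger_gap: 24.8
grip_force: 51.1
```

>>> drive_effector(segments=[[[0,0,0,0,0,1,20],[0,0,0,0,0,1.5,20],[0,0,0,0,0,1.5,20]]])

```text
time: 6.4
tool_pos: [602.7, -79.9, 98.9]
tcp_rot: [180.0, -1.1, 91.8]
ft_force: [0.4, -0.7, -4.2]
finger_gap: 25.0
grip_force: 51.1
```

>>> drive_effector(segments=[[[0,0,0,0,0,1,20],[0,0,0,0,0,1,20],[0,0,0,0,0,1,20]]])

```text
time: 6.78
tool_pos: [602.7, -79.9, 97.8]
tcp_rot: [180.0, -1.1, 91.8]
ft_force: [0.4, -0.6, -4.4]
finger_gap: 25.1
grip_force: 51.1
```

>>> drive_effector(segments=[[[0,0,0,0,0,0.7,20],[0,0,0,0,0,0.7,20],[0,0,0,0,0,0.7,20]]])

```text
time: 7.15
tool_pos: [602.7, -79.9, 97.1]
tcp_rot: [180.0, -1.1, 91.8]
ft_force: [-0.4, 0.7, -5.7]
finger_gap: 24.9
grip_force: 51.1
```

>>> drive_effector(segments=[[[0,0,0,0,0,0.7,20],[0,0,0,0,0,0.7,20],[0,0,0,0,0,0.7,20]]])

```text
time: 7.52
tool_pos: [602.8, -80.0, 96.6]
tcp_rot: [180.0, -1.1, 91.8]
ft_force: [-0.4, -0.4, -2.1]
finger_gap: 25.3
grip_force: 51.4
```

>>> drive_effector(segments=[[[0,0,0,0,0,0.6,20],[0,0,0,0,0,0.6,20],[0,0,0,0,0,0.6,20]]])

```text
time: 7.9
tool_pos: [602.9, -80.1, 96.3]
tcp_rot: [180.0, -1.1, 91.8]
ft_force: [-3.2, -2.1, 2.3]
finger_gap: 25.1
grip_force: 52.0
```

>>> drive_effector(segments=[[[0,0,0,0,0,0,30],[0,0,0,0,0,0,40],[0,0,0,0,0,0,50],[0,0,0,0,0,0,50],[0,0,0,0,0,0,50]]])

```text
time: 8.52
tool_pos: [602.7, -79.8, 95.8]
tcp_rot: [-180.0, -1.1, 91.8]
ft_force: [-0.1, 0.3, -1.1]
finger_gap: 50.1
grip_force: 0.0
```

>>> drive_effector(segments=[[[0,0,0,0,0,-5,50],[0,0,0,0,0,-15,50],[0,0,0,0,0,-40,50],[0,0,0,0,0,-80,50],[0,0,0,0,0,-100,50],[0,0,0,0,0,-100,50]]])

```text
time: 9.28
tool_pos: [604.1, -82.1, 198.2]
tcp_rot: [179.8, -1.0, 91.8]
ft_force: [0.0, 0.4, -0.1]
finger_gap: 50.1
grip_force: 0.0
```

Run:
```python
from h import *
c=r.snapshot("wrist");s=r.sense();print(s["tool_pos"],s["tcp_rot"],s["ft_force"],s["joint_pos"])
m=mask(c,(45,110,30),(75,255,255));st,_,_=rect(m,c,124);print(st)
cv2.imwrite("pics/w3.png",c["pixels"])
```

```text
[603.05147495 -81.86563632 196.0358643 ] [179.93376968  -1.08364183  91.77647782] [ 0.66537713 -0.51291271  0.01384717] [-13.19707869   9.93105548  86.25761054   1.06976279  84.0283909
 -15.08624223]
[245 215  21  26 513]
```

View pics/w3.png

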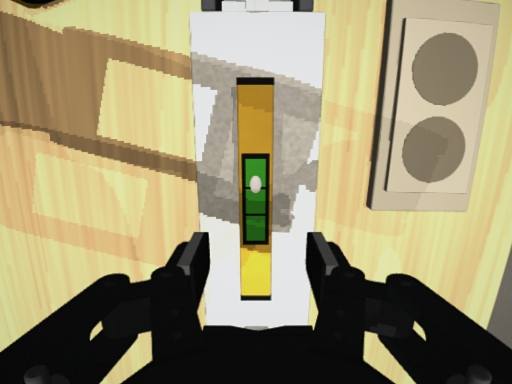

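The level sits along the board, with the vial centre at about (256,200) and the lines at rows 187.5 and 214. The bubble is at (256,184), about 12.5 mm towards the hinge, so the knob needs about 2.1 rad clockwise. Next I look at the knob.

>>> drive_effector(segments=[[[0,-0.5,0,-55,0,0,50],[0,-1.1,0,-110,0,0,50],[0,-1.1,0,-165,0,0,50],[0,-1.1,0,-183,-1,0,50],[0,-1.1,0,-183,-1,0,50],[0,-1.1,0,-183,-1,0,50]]])

```text
time: 10.07
tool_pos: [607.3, -263.0, 191.4]
tcp_rot: [-179.9, -0.1, 91.8]
ft_force: [-0.4, 0.5, 0.5]
finger_gap: 49.9
grip_force: 0.0
```

Run:
```python
from h import *
c=r.snapshot("wrist");s=r.sense();print(s["tool_pos"],s["tcp_rot"],s["joint_pos"])
m=mask(c,(0,130,40),(8,255,255))|mask(c,(172,130,40),(180,255,255))
st,re,me=rect(m,c,130);print(st,re,me)
cv2.imwrite("pics/w4.png",c["pixels"])
```

```text
[ 607.49678168 -262.88683736  191.7708633 ] [-1.79964716e+02 -5.08618323e-02  9.18671737e+01] [-2.78508906e+01  1.81404086e+01  7.71416494e+01  2.67919379e-02
  8.47738002e+01 -2.97205334e+01]
[ 234  177   53   61 2254] ((611.6728515625, -260.6925048828125), (38.01008987426758, 43.31288146972656), 63.626949310302734) [ 609.963   -260.74875]
```

View pics/w4.png

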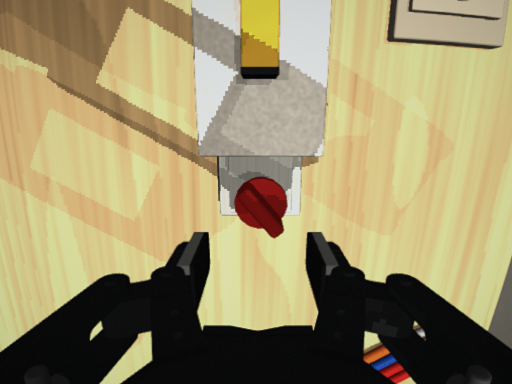

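The knob disc is at (261,203), with the wing running from upper left to about (278,234) at lower right. I'll enlarge it for the wing angle.

Run:
```python
from h import *
c=r.snapshot("wrist")
print(c["pose"].round(3).tolist())
a=c["pixels"][165:250,220:305];a=cv2.convertScaleAbs(a,alpha=1.3,beta=10)
cv2.imwrite("pics/k.png",cv2.resize(a,None,fx=7,fy=7,interpolation=0))
for z in(104,130):
  print(proj(c,[[607.5,-264.5,z],[607.5+22,-264.5,z],[607.5,-264.5-22,z]]).round(1).tolist())
```

```text
[[0.999, -0.033, -0.007, 605.553], [0.034, 0.962, 0.271, -195.174], [-0.002, -0.272, 0.962, 333.302], [0.0, 0.0, 0.0, 1.0]]
[[257.6, 199.0], [284.7, 199.9], [256.7, 224.4]]
[[257.5, 209.4], [287.8, 210.4], [256.5, 237.3]]
```

View pics/k.png

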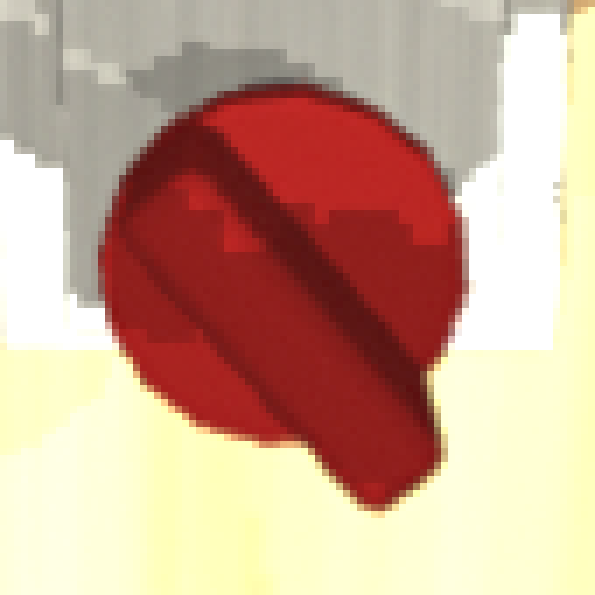

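Wing top ends are at about (242,194) and (278,233). That puts the knob axis at about (609.7,-267.5), with the wing along -48°/132° and a measured length of 41 mm, which fits. I'll turn the tool -40°, go down to z≈107 and grip.

>>> drive_effector(segments=[[[0,0,-10,-4.6,2.1,0,36],[0,0,-20,-4.6,2.1,10,36],[0,0,-30,-4.6,2.1,25,36],[0,0,-40,-4.6,2.1,40,36],[0,0,-40,-4.6,2.1,60,36],[0,0,-40,-4.6,2.1,75,36],[0,0,-40,-4.6,2.1,84,36],[0,0,-40,-4.6,2.1,84,36]]])

```text
time: 11.18
tool_pos: [609.2, -268.9, 107.3]
tcp_rot: [-180.0, -0.1, 131.7]
ft_force: [-0.9, 0.0, 0.4]
finger_gap: 36.3
grip_force: 0.0
```

>>> drive_effector(segments=[[[0,0,0,0,0,0,36],[0,0,0,0,0,0,5],[0,0,0,0,0,0,5],[0,0,0,0,0,0,5],[0,0,0,0,0,0,5],[0,0,0,0,0,0,5]]], grip_force=40)

```text
time: 11.92
tool_pos: [610.7, -269.1, 109.4]
tcp_rot: [179.9, 0.1, 131.8]
ft_force: [4.3, 3.8, 5.6]
finger_gap: 11.0
grip_force: 43.5
```

>>> drive_effector(segments=[[[0,0,10,0,0,0,5],[0,0,20,0,0,0,5],[0,0,30,0,0,0,5],[0,0,40,0,0,0,5],[0,0,50,0,0,0,5],[0,0,60,0,0,0,5],[0,0,60,0,0,0,5]]])

```text
time: 12.8
tool_pos: [609.4, -269.3, 109.4]
tcp_rot: [-180.0, 0.0, 71.6]
ft_force: [-2.4, 3.1, 9.0]
finger_gap: 11.0
grip_force: 44.1
```

>>> drive_effector(segments=[[[0,0,10,0,0,0,5],[0,0,20,0,0,0,5],[0,0,30,0,0,0,5],[0,0,40,0,0,0,5],[0,0,45,0,0,0,5],[0,0,45,0,0,0,5]]])

```text
time: 13.55
tool_pos: [608.7, -268.6, 109.3]
tcp_rot: [-179.9, 0.1, 26.7]
ft_force: [-6.8, 7.0, 12.8]
finger_gap: 11.3
grip_force: 44.6
```

Create bub.py:
```python
from h import *
import sys
c=r.snapshot("wrist");t=r.snapshot("top");s=r.snapshot("scene")
cv2.imwrite(sys.argv[1],np.hstack([cv2.resize(c["pixels"],(400,300)),cv2.resize(s["pixels"][145:235,165:285],(400,300),interpolation=2)]))
print(r.sense()["ft_force"],r.sense()["tcp_rot"])
```

```text
(no output)
```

>>> drive_effector(segments=[[[0,0,0,0,0,0,5],[0,0,0,0,0,0,5],[0,0,0,0,0,0,5],[0,0,0,0,0,0,5],[0,0,0,0,0,0,5],[0,0,0,0,0,0,5],[0,0,0,0,0,0,5],[0,0,0,0,0,0,5]]])

```text
time: 14.55
tool_pos: [608.7, -268.6, 109.3]
tcp_rot: [-179.9, 0.1, 26.8]
ft_force: [-7.0, 6.8, 12.6]
finger_gap: 11.0
grip_force: 44.6
```

```bash
python3 bub.py pics/b1.png
```

```text
[-7.29093975  6.95692527 12.61513278] [-1.79884101e+02  8.17299979e-02  2.67801592e+01]
```

View pics/b1.png

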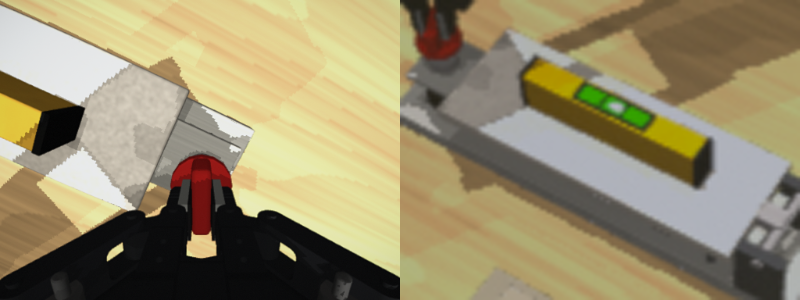

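The wrist view shows the knob gripped. In the scene crop the bubble at (617,106) is about at the vial's middle (615,106). By calculation about 1.3 mm is left, so I'll turn 10° more, release, and check from above the level.

>>> drive_effector(segments=[[[0,0,5,0,0,0,5],[0,0,10,0,0,0,5],[0,0,10,0,0,0,5],[0,0,10,0,0,0,5]]])

```text
time: 15.2
tool_pos: [608.6, -268.4, 109.3]
tcp_rot: [-179.9, 0.1, 16.8]
ft_force: [-8.4, 7.5, 13.2]
finger_gap: 11.0
grip_force: 44.6
```

>>> drive_effector(segments=[[[0,0,0,0,0,0,20],[0,0,0,0,0,0,40],[0,0,0,0,0,0,40],[0,0,0,0,0,0,40],[0,0,0,0,0,-20,40],[0,0,0,0,0,-60,40],[0,0,0,0,0,-90,40],[0,0,0,0,0,-90,40]]])

```text
time: 16.2
tool_pos: [611.9, -270.4, 204.2]
tcp_rot: [179.7, -0.3, 16.8]
ft_force: [0.1, -0.3, 0.7]
finger_gap: 39.5
grip_force: 0.0
```

>>> drive_effector(segments=[[[0,0,-10,6,-22,0,40],[0,0,-20,12,-45,0,40],[0,0,-30,18,-70,0,40],[0,0,-40,24,-95,0,40],[0,0,-50,30,-118,0,40],[0,0,-60,36,-140,0,40],[0,0,-70,42,-162,0,40],[0,0,-75,47,-181,0,40]]])

```text
time: 17.2
tool_pos: [602.0, -81.4, 198.0]
tcp_rot: [-180.0, -0.0, 92.0]
ft_force: [0.1, -0.4, 0.9]
finger_gap: 39.8
grip_force: 0.0
```

>>> drive_effector(segments=[[[0,0,0,0,0,0,0],[0,0,0,0,0,0,0],[0,0,0,0,0,0,0],[0,0,0,0,0,0,0]]])

```text
time: 17.7
tool_pos: [602.4, -83.1, 198.2]
tcp_rot: [-180.0, 0.0, 91.7]
ft_force: [0.2, -0.1, 0.4]
finger_gap: 0.0
grip_force: 0.0
```

Run:
```python
from h import *
c=r.snapshot("wrist");s=r.sense();print(s["tool_pos"],s["tcp_rot"])
hs=cv2.cvtColor(c["pixels"],cv2.COLOR_BGR2HSV)
n,l,st,ce=cv2.connectedComponentsWithStats(mask(c,(40,100,30),(80,255,255),(200,120,320,280)));print(st[st[:,4]>15],ce[st[:,4]>15].round(1))
n,l,st,ce=cv2.connectedComponentsWithStats(mask(c,(0,0,110),(180,80,255),(248,160,270,240)));print(st[st[:,4]>15],ce[st[:,4]>15].round(1))
cv2.imwrite("pics/w5.png",c["pixels"])
```

```text
[602.36585432 -82.96374676 198.23878524] [-1.79996960e+02  5.17229484e-03  9.17117683e+01]
[[     0      0    512    384 195189]
 [   247    154     23     31    699]
 [   248    186     21     26    371]
 [   248    213     21     17    349]] [[255.5 191.5]
 [258.1 168.9]
 [257.9 199.5]
 [258.1 220.9]]
[[     0      0    512    384 196443]
 [   253    188     12     18    165]] [[255.5 191.5]
 [258.3 196.4]]
```

View pics/w5.png

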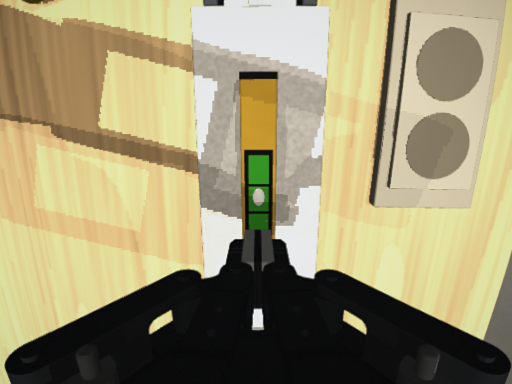

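The vial lines are at rows 185 and 212.5 (middle 198.7) and the bubble is at 196.4, about 1.7 mm from centre and inside the limit. With the fingers shut, I'll press about 42 mm towards the foot, off the vial, so the bubble stays visible.

>>> drive_effector(segments=[[[0,0,0,-20,0,10,0],[0,0,0,-42,0,35,0],[0,0,0,-42,0,55,0],[0,0,0,-42,0,65,0],[0,0,0,-42,0,69,0],[0,0,0,-42,0,69,0]]])

```text
time: 18.5
tool_pos: [603.9, -124.0, 129.6]
tcp_rot: [180.0, 0.0, 91.8]
ft_force: [-0.7, 0.2, -0.3]
finger_gap: 0.1
grip_force: 0.0
```

>>> drive_effector(segments=[[[0,0,0,0,0,1,0],[0,0,0,0,0,2,0],[0,0,0,0,0,2,0]]])

```text
time: 18.88
tool_pos: [603.8, -124.3, 127.5]
tcp_rot: [180.0, 0.0, 91.8]
ft_force: [-1.2, -0.3, -1.3]
finger_gap: -0.0
grip_force: 0.0
```

>>> drive_effector(segments=[[[0,0,0,0,0,1,0],[0,0,0,0,0,1,0],[0,0,0,0,0,1,0]]])

```text
time: 19.25
tool_pos: [603.8, -124.4, 126.4]
tcp_rot: [180.0, 0.0, 91.8]
ft_force: [-0.7, 0.1, 0.4]
finger_gap: 0.2
grip_force: 0.6
```

>>> drive_effector(segments=[[[0,0,0,0,0,1,0],[0,0,0,0,0,1,0],[0,0,0,0,0,1,0]]])

```text
time: 19.62
tool_pos: [604.0, -124.4, 126.4]
tcp_rot: [180.0, 0.0, 91.8]
ft_force: [-2.6, 1.1, 6.9]
finger_gap: 0.0
grip_force: 3.8
```

>>> drive_effector(segments=[[[0,0,0,0,0,1,0],[0,0,0,0,0,1,0],[0,0,0,0,0,1,0]]])

```text
time: 20.0
tool_pos: [604.2, -124.5, 126.4]
tcp_rot: [179.9, 0.0, 91.8]
ft_force: [-5.8, 2.7, 12.5]
finger_gap: 0.5
grip_force: 6.6
```

>>> drive_effector(segments=[[[0,0,0,0,0,0.5,0],[0,0,0,0,0,0.5,0],[0,0,0,0,0,0.5,0]]])

```text
time: 20.38
tool_pos: [604.3, -124.4, 126.4]
tcp_rot: [179.9, 0.0, 91.8]
ft_force: [-6.1, 2.5, 16.8]
finger_gap: 0.1
grip_force: 7.9
```

>>> drive_effector(segments=[[[0,0,0,0,0,0,0],[0,0,0,0,0,0,0],[0,0,0,0,0,0,0],[0,0,0,0,0,0,0],[0,0,0,0,0,0,0],[0,0,0,0,0,0,0],[0,0,0,0,0,0,0],[0,0,0,0,0,0,0]]])

```text
time: 21.38
tool_pos: [604.3, -124.4, 126.4]
tcp_rot: [179.9, 0.0, 91.8]
ft_force: [-5.9, 2.3, 15.1]
finger_gap: 0.3
grip_force: 7.9
```

Run:
```python
from h import *
c=r.snapshot("wrist");s=r.sense();print(s["tool_pos"],s["ft_force"])
n,l,st,ce=cv2.connectedComponentsWithStats(mask(c,(40,100,30),(80,255,255),(200,0,320,300)));print(st[st[:,4]>15],ce[st[:,4]>15].round(1))
n,l,st,ce=cv2.connectedComponentsWithStats(mask(c,(0,0,100),(180,80,255),(246,20,272,230)));print(st[st[:,4]>15],ce[st[:,4]>15].round(1))
cv2.imwrite("pics/w6.png",cv2.resize(c["pixels"][20:270,160:360],None,fx=2.2,fy=2.2))
```

```text
[ 604.3480882  -124.45223682  126.39914086] [-5.69468634  2.07119028 16.00471393]
[[     0      0    512    384 192667]
 [   241     87     35     49   1672]
 [   242    138     33     43    968]
 [   242    182     33     42   1301]] [[255.5 192.3]
 [258.  110.7]
 [258.  160.1]
 [257.8 202.6]]
[[     0      0    512    384 196194]
 [   249    141     19     29    414]] [[255.5 191.6]
 [258.1 155.4]]
```

View pics/w6.png

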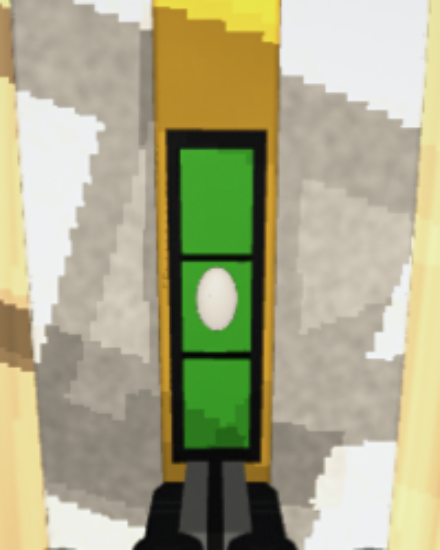

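The bubble at row 155.4 lies between the lines at 137 and 181 (crop rows 256 and 355), about 1.7 mm off centre. The press holds steady at about 16 N, so I'll hand in.

```bash
python3 -c "
from bench import r
print(r.hand_in())"
```

```text
the job is handed in; nothing more can be done
None
```

I handed the job in with the level on the middle of the board, the knob turned about 115° clockwise, the bubble about 1.7 mm off centre (limit 3.5 mm) and the shut fingers pressing at about 16 N; the hand-in returned no verdict.

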